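# Third hand: hold a bearing block against the sprung fence of a workshop jig

## Robot

A 7-joint arm with a two-finger parallel gripper is mounted at the origin on the work surface. World frame = base frame: x ahead of the robot, y to its left, z up, the work surface at z = 0. Lengths are in m, angles in rad, forces in N, time in s.
With the tool pointing down it reaches from about 0.425 to 0.825 m from the base axis. Payload 3.6 kg.
Tool frame: the origin (TCP) lies at the very end of the fingers, on their centre line; the grasp point (between the pads) lies 19 mm behind it; y points along the fingers, z is the direction in which the jaws open and shut, and the axes are right-handed (so a half turn about y gives the same grasp; the last joint's range is limited). The gripper opens to 85 mm and grips with 20 to 120 N. Pads are 22 mm wide; open, the fingers measure 114 mm over their backs; the gripper's body (76 mm by 85 mm) begins 54 mm behind the grasp point. The pads swing forward as they close: fully open they stand 13 mm farther back than shut.
Start: joints at [-1.208, 0.615, -0.013, 1.423, 0.008, 1.103, -0.04], TCP at [0.246, 0.601, 0.231] pointing down, gripper open.
Joint ranges: [-3.12, 3.12], [-0.3, 2.06], [-1.34, 1.32], [0.26, 2.42], [-1.36, 4.5], [0.01, 1.98], [-2.84, 2.84]. Speed limits (rad/s): [2.79, 2.79, 3.14, 3.14, 3.14, 3.14, 3.14].

## Interface

Orientations are given as a unit quaternion [x, y, z, w].
In Python, from workcell import readout, grab_frame, get_calibration, order gives the robot as it stands.
- The arm moves only by the tool arm_command, never from a script. Its argument "moves" is a list of rows, each an object with "linear": the shift along the world's x, y, z each as a share of 400 mm, from -1 to 1, a list of three; "yaw": the turn about the world's z as a share of 0.5 rad, from -1 to 1; "claw": the opening, from -1 (shut) to 1 (fully open), so that 0 is half open. A call has 1 to 10 rows; each row shifts and turns the commanded pose from where the row before left it; what a row does not reach is not made up. A row lasts 1/12 s, in which the tool goes at most 41.7 mm and 7.16 degrees, less where a joint would pass 70% of its speed; a pose out of reach is approached as far as the arm can. A call with a number of a shift or a turn outside -1 to 1 is refused whole. A call with a gripper value outside its range is refused whole. The fingers move at their own pace and stop on an object; "force" is the grip in N (left out, the last holds). Time passes only in rows, so rows that do not move let the fingers close. It gives the time, the measured TCP pose, the force and the opening at its end, in the units of the state.
- readout.state(): the state, without advancing time (a new reading comes with each control period).
- grab_frame(name): name is "scene" or "top"; returns (picture, depth): 480x640x3 uint8, red, green, blue; 480x640 float32, m along the optical axis (not along the pixel's ray), 0 where there is no reading.
- get_calibration(name): a dict with "K" (3x3 intrinsics, pixels), "origin" and "orientation" of the camera in the world. Camera axes: x right, y up, looking along -z (the intrinsics and any distortion apply to the point x, -y, -z); pixel columns grow to the right and rows downward; lengths in m; the calibration is good to about 2 mm. A picture is of the moment at which its call begins. get_calibration takes no time and is no camera call.
- order.hand_in(): hands the job in, once; it reports no verdict.
The state is a dict: "time": time; "joints": joint angles; "joint_velocities": joint speeds; "tau": joint torques, N m; "ee_pos": TCP position; "orientation": TCP orientation; "contact_force": force on the tool from outside, world axes, zero at the start; "ft_torque": the same for the moment, N m; "opening": finger opening in m.
Only numpy, scipy, OpenCV 4.12 (cv2) and the standard library are available. Lean on these libraries where they do the work, as an engineer would, in place of code of your own. Each camera call takes 0.05 s, during which the arm holds its last target.

## Task

Press the raised end of the jig's plywood plate down until the plate lies level, then fetch the slotted wooden bearing block, stand it upright on the plate with one of its two narrow end faces square against the middle of the sprung fence, and push it steadily at about 10 N (the fence's pointer between the two marks) so that someone can screw it down. Finish while still holding it pushed like that; never drive the fence fully back onto its stop, and leave the offcut, the tub and the disc that lie around the block where they are.

Things in the scene. Friction and masses are not known exactly. Their poses are not given: they have to be found in the camera images.
- jig: Plywood assembly jig fixed to the bench, base 300 x 150 x 15 mm. Origin mid-underside, on the bench; x runs from the plate's free end to the fence (push direction), z up. Along x: plate -110 to +70 mm, unpressed fence face +40, housing (73 mm high) +100 to +135. A scale bar with two black marks stands beside the fence at y +51 to +65, x +40 to +105, top 66 mm above the bench.
- plate (a joint): Tilt of the plywood plate (180 x 110 x 8 mm), rad: 0 = level on the base, top 23 mm above the bench; positive = free end raised (starts 0.06 to 0.11, i.e. 10 to 20 mm). It pivots under two turn-buttons at the fence end (jig x +70 mm) and sits tight on two dowels at the free end: pushed down there with about 4 to 5 N it moves, and it stays where left.
- plate_middle (a point): Middle of the plate's top face; moves with the plate, x along its length to the fence, z out of its top face.
- plate_free_end (a point): Point on the plate's top face to press: on its centre line, 20 mm from the free end; moves with the plate.
- fence (a joint): Travel of the sprung fence in m along jig x: 0 = not pressed, grows as it is pushed, stop at 0.020. Spring of 1 N per mm: 0.010 is 10 N. The two marks on the scale bar stand at 0.006 and 0.014, and the small pointer on the fence shows the travel.
- fence_face (a point): Middle of the fence's flat face (aluminium bar 80 mm wide, 20 mm thick, from 29 to 75 mm above the bench; this point 52 mm above the bench); x points into the fence (direction of push), y across, z up; moves with the fence.
- block_centre (a point): Centre of the bearing block, half-way up: light wood, 60 long (x) x 40 wide (y) x 50 high (z) mm, about 0.1 kg, loose, standing upright on the bench, with a saddle slot 24 mm wide and 12 mm deep across the middle of its top (along y). The two 40 x 50 mm faces at the ends of x are its end faces; either may go against the fence.
- offcut: Plain wooden offcut 70 x 44 x 25 mm without a slot, loose bystander; origin at the middle of its underside.
- tub: White plastic tub with lid, 64 mm across, 60 mm high, bystander; origin at the middle of its underside.
- disc: Drilled plywood disc, 80 mm across, 8 mm thick, bystander; origin at the middle of its underside.
There are look-alikes about, which are no part of the job. Leave any green, orange or yellow look-alike of the part that bears block_centre alone.

How it is judged:
By the outcome, as a careful person would: the job done as asked, in the order asked, and still so for the second after the job is handed in, while the arm keeps its last pose, push and grip.
It also fails if it takes over 54 s, if anything falls off the work surface, if the arm or the gripper's body presses on something with over 40 N, if the wrist force passes 120 N, or if a joint passes its speed limit or range.

## Working session

There is one attempt and no reset: what is moved stays moved. The work goes in short steps, Python scripts to look and compute and a tool call to move; the robot and the scene stay as the last step left them, time stands still between calls to the robot, and variables do not carry over. Pictures are saved under pics/ and viewed, and the job is handed in when it is done.

Besides the shell and the picture viewer there is one more tool, called after "Request:" in YAML: its name, and indented under it one key for each argument. arm_command: Moves the arm, as the interface text tells. Shift numbers are shares of 400 mm and turn numbers shares of 0.5 rad, none past 1 either way. Its arguments: {"type":"object","properties":{"moves":{"type":"array","items":{"type":"object","properties":{"linear":{"type":"array","items":{"type":"number","minimum":-1,"maximum":1}},"yaw":{"type":"number","minimum":-1,"maximum":1},"claw":{"type":"number"}}}},"force":{"type":"number"}},"required":["moves"]}

```bash
mkdir -p pics; ls
cat > h.py <<'E'
import numpy as np,cv2
from workcell import readout,grab_frame,get_calibration,order
from scipy.spatial.transform import Rotation as R
def save(n,im): cv2.imwrite('pics/'+n,cv2.cvtColor(im,cv2.COLOR_RGB2BGR))
def ray(c,u,v):
    K=np.array(c['K']);d=np.linalg.inv(K)@[u,v,1];d=np.array([d[0],-d[1],-d[2]])
    return np.array(c['origin']),R.from_quat(c['orientation']).as_matrix()@d
def onz(c,u,v,z):
    o,d=ray(c,u,v);return o+d*(z-o[2])/d[2]
def dep(c,u,v,D):
    o,d=ray(c,u,v);return o+d*D
def cloud(c,D):
    K=np.array(c['K']);v,u=np.mgrid[:480,:640];p=np.stack([u,v,np.ones_like(u)],-1)@np.linalg.inv(K).T
    p=p*[1,-1,-1]*D[...,None]
    return p@R.from_quat(c['orientation']).as_matrix().T+np.array(c['origin'])
E
python3 - <<'E'
from h import *
for n in('scene','top'):
    im,D=grab_frame(n);save(n+'0.png',im);np.savez(n+'0.npz',im=im,D=D);print(n,get_calibration(n))
print(readout.state())
E
```

```text
pics
scene {'K': array([[501.34042676,   0.        , 320.28082643],
       [  0.        , 501.34042676, 242.89084958],
       [  0.        ,   0.        ,   1.        ]]), 'origin': array([ 0.91776928, -0.01831694,  0.81964393]), 'orientation': array([0.17862807, 0.19657192, 0.71008566, 0.6520965 ])}
top {'K': array([[521.34694189,   0.        , 314.02675594],
       [  0.        , 521.34694189, 240.21461356],
       [  0.        ,   0.        ,   1.        ]]), 'origin': array([ 0.38813316, -0.03594893,  1.11504008]), 'orientation': array([ 0.02401701, -0.02837977, -0.70274748,  0.71046728])}
{'time': 0.1, 'joints': array([-1.20850719,  0.61584908, -0.01263948,  1.42473866,  0.00811843,
        1.10342433, -0.04035928]), 'joint_velocities': array([ 0.00096049, -0.00108602, -0.00083387, -0.00437388, -0.0017876 ,
       -0.00074113, -0.00042415]), 'tau': array([ 1.08884229e-03, -4.70384860e+01,  2.60156281e-01, -1.71570057e+01,
        1.01012716e-02,  5.83514178e-03, -4.53713952e-06]), 'ee_pos': array([0.24611373, 0.60085456, 0.23023668]), 'orientation': array([ 0.69462092, -0.13669736,  0.13639721, -0.69297287]), 'contact_force': array([-0.39209968, -0.17259701, -0.56382019]), 'ft_torque': array([ 0.02521953,  0.03401973, -0.01580903]), 'opening': 0.08551319834670323}
```

View pics/scene0.png

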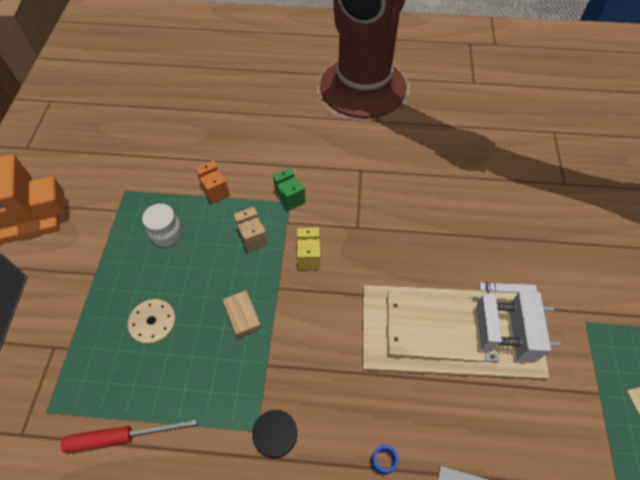

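View pics/top0.png

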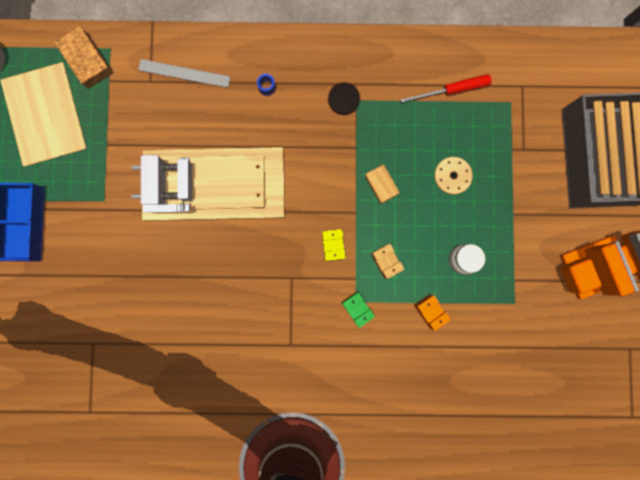

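The scene picture shows the jig at (455,330) with its fence at the right end. The light slotted block is at (251,229).
Possible mix-ups in scene/top pixels:
- yellow (308,248)/(333,245)
- green (289,189)/(358,309)
- orange (212,181)/(432,312)
- plain offcut (241,313)/(382,184), no slot
- light wood with slot (251,229)/(388,261): my choice

Next I'll check it in a crop and measure.

Run:
```python
from h import *
a=np.load('scene0.npz');b=np.load('top0.npz')
c1=cv2.resize(a['im'][190:270,200:340],None,fx=4,fy=4,interpolation=cv2.INTER_CUBIC)
c2=cv2.resize(b['im'][215:285,340:480],None,fx=4,fy=4,interpolation=cv2.INTER_CUBIC)
save('crop1.png',np.vstack([c1,c2]))
c3=cv2.resize(a['im'][270:390,350:570],None,fx=3.5,fy=3.5,interpolation=cv2.INTER_CUBIC)
save('crop2.png',c3)
c3=cv2.resize(b['im'][140:230,125:295],None,fx=4.5,fy=4.5,interpolation=cv2.INTER_CUBIC)
save('crop3.png',c3)
for n,f,pts in(('scene',a,[]),('top',b,[])):
    c=get_calibration(n);P=cloud(c,f['D'].astype(float));np.save(n+'P.npy',P)
    bench=[(250,400)] if n=='x' else []
    g=f['im'].astype(int);print(n,np.nanpercentile(P[...,2],[5,25,50,75,95]))
P=np.load('topP.npy');S=np.load('sceneP.npy')
for u,v in[(388,261),(384,250),(382,184),(454,175),(469,259),(275,184),(250,184),(210,184),(150,184),(183,180),(160,209),(333,245),(358,309)]:print('top',u,v,P[v,u].round(4))
for u,v in[(251,229),(330,300),(375,330),(395,330),(470,330),(489,320),(535,325)]:print('sc',u,v,S[v,u].round(4))
```

```text
scene [-0.00263342 -0.00062031  0.00059154  0.00205292  0.04598512]
top [-0.00550525 -0.00058219  0.00118348  0.00323393  0.04983417]
top 388 261 [ 0.4267 -0.1952  0.0406]
top 384 250 [ 0.4488 -0.1856  0.0499]
top 382 184 [ 0.5894 -0.1844  0.0278]
top 454 175 [ 0.6144 -0.3421  0.0085]
top 469 259 [ 0.4319 -0.3574  0.0577]
top 275 184 [0.5901 0.0426 0.0093]
top 250 184 [0.5848 0.093  0.0353]
top 210 184 [0.585  0.1779 0.0286]
top 150 184 [0.5754 0.2897 0.0737]
top 183 180 [0.5847 0.2241 0.0718]
top 160 209 [0.5257 0.2697 0.0678]
top 333 245 [ 0.4584 -0.0814  0.0419]
top 358 309 [ 0.3277 -0.1337  0.0406]
sc 251 229 [ 0.4433 -0.1873  0.052 ]
sc 330 300 [ 0.5471 -0.035  -0.0012]
sc 375 330 [0.6039 0.0453 0.0168]
sc 395 330 [0.608  0.0768 0.0345]
sc 470 330 [0.5942 0.2024 0.0262]
sc 489 320 [0.5943 0.2201 0.0742]
sc 535 325 [0.5952 0.293  0.0707]
```

View pics/crop1.png

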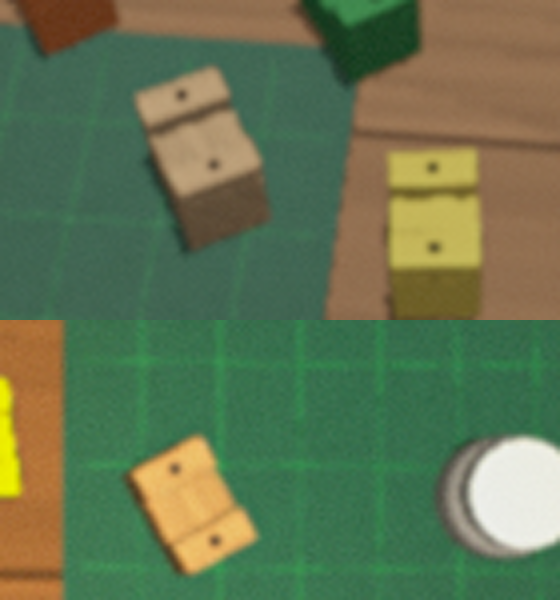

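View pics/crop2.png

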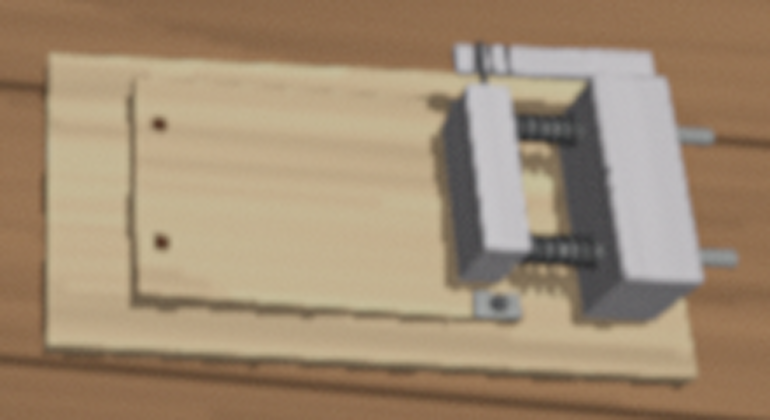

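View pics/crop3.png

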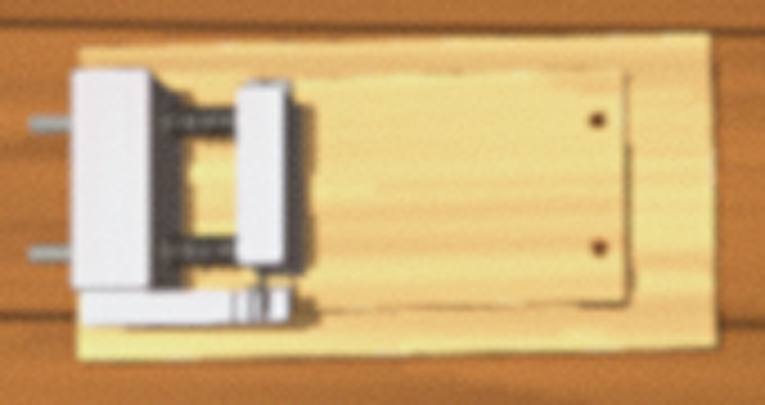

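The crop confirms the light wood block with slot at top (388,261). The jig is seen with its plate free end at top (264,183).

Run:
```python
from h import *
a=np.load('scene0.npz');b=np.load('top0.npz')
ct=get_calibration('top');cs=get_calibration('scene')
S=np.load('sceneP.npy');T=np.load('topP.npy')
def crn(c,pts,s,o,z): return np.array([onz(c,o[0]+x/s,o[1]+y/s,z) for x,y in pts])
q=crn(ct,[(79,48),(710,33),(718,346),(78,360)],4.5,(125,140),.015);print('top base',q.round(4))
q2=crn(cs,[(48,54),(45,347),(694,382)],3.5,(350,270),.015);print('sc base',q2.round(4))
q=crn(cs,[(134,82),(134,298)],3.5,(350,270),.035);print('sc plate end @.035',q.round(4))
q=crn(ct,[(625,72),(628,302)],4.5,(125,140),.035);print('top plate end',q.round(4))
q=crn(ct,[(286,85),(285,266),(237,87),(236,264)],4.5,(125,140),.075);print('top fence',q.round(4))
q=crn(cs,[(467,88),(510,86),(487,250),(530,247)],3.5,(350,270),.075);print('sc fence',q.round(4))
q=crn(ct,[(150,70),(150,290),(72,70),(72,290)],4.5,(125,140),.073);print('top house',q.round(4))
q=crn(cs,[(595,77),(665,77),(630,285),(700,280)],3.5,(350,270),.073);print('sc house',q.round(4))
# block
q=crn(cs,[(135,95),(218,66),(262,160),(180,195)],4,(200,190),.05);print('sc block',q.round(4),q.mean(0))
q=crn(ct,[(130,475-320),(203,435-320),(258,535-320),(190,575-320)],4,(340,215),.05);print('top block',q.round(4),q.mean(0))
for n,P,r in(('top',T,(240,284,365,412)),('sc',S,(200,252,230,270))):
    p=P[r[0]:r[1],r[2]:r[3]].reshape(-1,3);p=p[(p[:,2]>.030)&(p[:,2]<.06)]
    (c,s,ang)=cv2.minAreaRect(p[:,:2].astype(np.float32));print(n,c,s,ang,len(p),np.percentile(p[:,2],[5,50,95]))
# plate height along y
for nm,P in(('sc',S),('top',T)):
  for y in np.arange(.05,.22,.01):
    m=(abs(P[...,1]-y)<.004)&(abs(P[...,0]-.59)<.03)&(P[...,2]<.06)
    print(nm,round(y,3),np.median(P[m][:,2]).round(4),end='; ')
```

```text
top base [[0.6578 0.3264 0.015 ]
 [0.6687 0.0268 0.015 ]
 [0.5188 0.0208 0.015 ]
 [0.5087 0.3217 0.015 ]]
sc base [[0.5212 0.0229 0.015 ]
 [0.672  0.0278 0.015 ]
 [0.663  0.3251 0.015 ]]
sc plate end @.035 [[0.5427 0.0646 0.035 ]
 [0.6519 0.0664 0.035 ]]
top plate end [[0.6446 0.0651 0.035 ]
 [0.5365 0.0617 0.035 ]]
top fence [[0.6273 0.2133 0.075 ]
 [0.5454 0.2114 0.075 ]
 [0.6262 0.2353 0.075 ]
 [0.546  0.2333 0.075 ]]
sc fence [[0.5518 0.2145 0.075 ]
 [0.5491 0.2345 0.075 ]
 [0.6304 0.217  0.075 ]
 [0.6274 0.2361 0.075 ]]
top house [[0.6339 0.2751 0.073 ]
 [0.5342 0.2718 0.073 ]
 [0.6335 0.3101 0.073 ]
 [0.5338 0.3066 0.073 ]]
sc house [[0.5401 0.2752 0.073 ]
 [0.5373 0.3078 0.073 ]
 [0.6404 0.2787 0.073 ]
 [0.6355 0.3096 0.073 ]]
sc block [[ 0.4116 -0.2248  0.05  ]
 [ 0.3922 -0.189   0.05  ]
 [ 0.4419 -0.1612  0.05  ]
 [ 0.4635 -0.1953  0.05  ]] [ 0.42729368 -0.1925731   0.05      ]
top block [[ 0.4408 -0.162   0.05  ]
 [ 0.4617 -0.1994  0.05  ]
 [ 0.4109 -0.2275  0.05  ]
 [ 0.3901 -0.1928  0.05  ]] [ 0.42589148 -0.19543322  0.05      ]
top (0.42641571164131165, -0.19491714239120483) (0.060094110667705536, 0.04088754206895828) 28.81185531616211 597 [0.03604917 0.04907752 0.05358285]
sc (0.42743098735809326, -0.1934049427509308) (0.06282176077365875, 0.04031922668218613) 29.126678466796875 736 [0.03471264 0.04794386 0.05183151]
sc 0.05 0.0151; sc 0.06 0.0151; sc 0.07 0.0344; sc 0.08 0.0338; sc 0.09 0.0333; sc 0.1 0.0325; sc 0.11 0.0319; sc 0.12 0.0315; sc 0.13 0.0306; sc 0.14 0.0301; sc 0.15 0.0292; sc 0.16 0.0286; sc 0.17 0.0278; sc 0.18 0.0274; sc 0.19 0.0265; sc 0.2 0.0259; sc 0.21 0.0251; top 0.05 0.0155; top 0.06 0.016; top 0.07 0.0354; top 0.08 0.0349; top 0.09 0.0339; top 0.1 0.0331; top 0.11 0.0327; top 0.12 0.0318; top 0.13 0.0315; top 0.14 0.0301; top 0.15 0.0301; top 0.16 0.0295; top 0.17 0.029; top 0.18 0.0279; top 0.19 0.0274; top 0.2 0.0267; top 0.21 0.0268;
```

Run:
```python
from h import *
s=readout.state();m=R.from_quat(s['orientation']).as_matrix();print(m.round(3));print(np.degrees(np.arctan2(m[1,2],m[0,2])))
```

```text
[[ 0.925 -0.001  0.379]
 [-0.379 -0.002  0.925]
 [ 0.    -1.    -0.002]]
67.73165746434192
```

Request:
arm_command:
  moves:
    - {"linear": [0.054, -0.081, 0], "yaw": -0.143, "claw": -1}
    - {"linear": [0.054, -0.081, 0], "yaw": -0.143, "claw": -1}
    - {"linear": [0.054, -0.081, 0], "yaw": -0.143, "claw": -1}
    - {"linear": [0.054, -0.081, 0], "yaw": -0.143, "claw": -1}
    - {"linear": [0.054, -0.081, 0], "yaw": -0.143, "claw": -1}
    - {"linear": [0.054, -0.081, 0], "yaw": -0.143, "claw": -1}
    - {"linear": [0.054, -0.081, 0], "yaw": -0.143, "claw": -1}
    - {"linear": [0.054, -0.081, 0], "yaw": -0.143, "claw": -1}
  force: 40

```text
time: 0.77
ee_pos: [0.4196, 0.3404, 0.2311]
orientation: [0.627, -0.328, 0.328, -0.626]
contact_force: [1.0, 0.9, 0.0]
opening: 0.0
```

Request:
arm_command:
  moves:
    - {"linear": [0.054, -0.081, 0], "yaw": -0.143, "claw": -1}
    - {"linear": [0.054, -0.081, 0], "yaw": -0.143, "claw": -1}
    - {"linear": [0.054, -0.081, 0], "yaw": -0.143, "claw": -1}
    - {"linear": [0.054, -0.081, 0], "yaw": -0.143, "claw": -1}
    - {"linear": [0.054, -0.081, 0], "yaw": -0.143, "claw": -1}
    - {"linear": [0.054, -0.081, 0], "yaw": -0.143, "claw": -1}
    - {"linear": [0.054, -0.081, 0], "yaw": -0.143, "claw": -1}
    - {"linear": [0.054, -0.08, 0], "yaw": -0.143, "claw": -1}
    - {"linear": [0, 0, 0], "claw": -1}
    - {"linear": [0, 0, 0], "claw": -1}

```text
schema error: expected keys linear, yaw, claw
```

Request:
arm_command:
  moves:
    - {"linear": [0.054, -0.081, 0], "yaw": -0.143, "claw": -1}
    - {"linear": [0.054, -0.081, 0], "yaw": -0.143, "claw": -1}
    - {"linear": [0.054, -0.081, 0], "yaw": -0.143, "claw": -1}
    - {"linear": [0.054, -0.081, 0], "yaw": -0.143, "claw": -1}
    - {"linear": [0.054, -0.081, 0], "yaw": -0.143, "claw": -1}
    - {"linear": [0.054, -0.081, 0], "yaw": -0.143, "claw": -1}
    - {"linear": [0.054, -0.081, 0], "yaw": -0.143, "claw": -1}
    - {"linear": [0.054, -0.08, 0], "yaw": -0.143, "claw": -1}
    - {"linear": [0, 0, 0], "yaw": 0, "claw": -1}

```text
time: 1.52
ee_pos: [0.5954, 0.0723, 0.2312]
orientation: [0.507, -0.491, 0.497, -0.504]
contact_force: [-0.1, -1.8, -0.2]
opening: 0.0001
```

Request:
arm_command:
  moves:
    - {"linear": [0, 0.005, -0.075], "yaw": 0, "claw": -1}
    - {"linear": [0, 0.005, -0.075], "yaw": 0, "claw": -1}
    - {"linear": [-0.003, 0.005, -0.075], "yaw": 0, "claw": -1}
    - {"linear": [0, 0.005, -0.075], "yaw": 0, "claw": -1}
    - {"linear": [-0.003, 0.005, -0.075], "yaw": 0, "claw": -1}
    - {"linear": [0, 0.005, -0.065], "yaw": 0, "claw": -1}
    - {"linear": [0, 0, 0], "yaw": 0, "claw": -1}
    - {"linear": [0, 0, 0], "yaw": 0, "claw": -1}

```text
time: 2.18
ee_pos: [0.5883, 0.0957, 0.0541]
orientation: [0.511, -0.491, 0.489, -0.509]
contact_force: [-0.5, 0.5, 1.0]
opening: 0.0
```

Request:
arm_command:
  moves:
    - {"linear": [0.012, -0.03, -0.02], "yaw": 0, "claw": -1}
    - {"linear": [0, 0, -0.01], "yaw": 0, "claw": -1}
    - {"linear": [0, 0, -0.01], "yaw": 0, "claw": -1}
    - {"linear": [0, 0, 0], "yaw": 0, "claw": -1}
    - {"linear": [0, 0, 0], "yaw": 0, "claw": -1}

```text
time: 2.6
ee_pos: [0.5945, 0.0843, 0.0401]
orientation: [-0.509, 0.49, -0.49, 0.51]
contact_force: [0.2, 0.4, 0.9]
opening: 0.0003
```

Request:
arm_command:
  moves:
    - {"linear": [0, 0, -0.01], "yaw": 0, "claw": -1}
    - {"linear": [0, 0, -0.005], "yaw": 0, "claw": -1}
    - {"linear": [0, 0, -0.005], "yaw": 0, "claw": -1}
    - {"linear": [0, 0, -0.005], "yaw": 0, "claw": -1}
    - {"linear": [0, 0, -0.005], "yaw": 0, "claw": -1}
    - {"linear": [0, 0, -0.005], "yaw": 0, "claw": -1}
    - {"linear": [0, 0, 0], "yaw": 0, "claw": -1}

```text
time: 3.18
ee_pos: [0.5947, 0.0837, 0.025]
orientation: [-0.509, 0.49, -0.49, 0.51]
contact_force: [0.2, 0.9, 1.2]
opening: 0.0
```

Request:
arm_command:
  moves:
    - {"linear": [0, 0, -0.0025], "yaw": 0, "claw": -1}
    - {"linear": [0, 0, -0.0025], "yaw": 0, "claw": -1}
    - {"linear": [0, 0, 0], "yaw": 0, "claw": -1}

```text
time: 3.43
ee_pos: [0.5946, 0.0837, 0.0232]
orientation: [-0.509, 0.49, -0.49, 0.51]
contact_force: [0.4, -0.3, 2.0]
opening: 0.0001
```

Run:
```python
from h import *
im,D=grab_frame('scene');save('scene1.png',cv2.resize(im[250:400,330:570],None,fx=3.3,fy=3.3,interpolation=cv2.INTER_CUBIC))
P=cloud(get_calibration('scene'),D.astype(float))
for y in np.arange(.05,.22,.01):
    m=(abs(P[...,1]-y)<.004)&(((P[...,0]<.565)&(P[...,0]>.545)))&(P[...,2]<.06)
    m2=(abs(P[...,1]-y)<.004)&(((P[...,0]<.64)&(P[...,0]>.625)))&(P[...,2]<.06)
    print(round(y,3),np.median(P[m][:,2]).round(4),np.median(P[m2][:,2]).round(4),end='; ')
```

```text
0.05 0.0146 0.0152; 0.06 0.0153 0.015; 0.07 0.0232 0.0223; 0.08 nan 0.0233; 0.09 nan 0.0228; 0.1 nan 0.0225; 0.11 nan 0.0222; 0.12 nan 0.0227; 0.13 0.0235 0.023; 0.14 0.0236 0.0227; 0.15 0.023 0.0224; 0.16 0.0228 0.0227; 0.17 0.023 0.0236; 0.18 0.0228 0.0227; 0.19 0.023 0.0225; 0.2 0.0232 0.0226; 0.21 0.0236 0.0229;
  return _methods._mean(a, axis=axis, dtype=dtype,
  ret = ret.dtype.type(ret / rcount)
```

View pics/scene1.png

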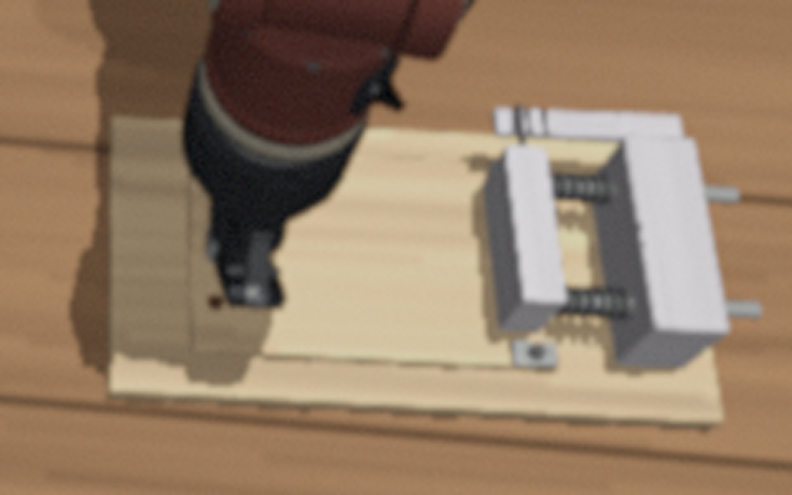

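The plate is nearly level, at about 23 mm all along. The tool tip is at about (250,295) in the crop. I'll press on until it bottoms out.

Request:
arm_command:
  moves:
    - {"linear": [0, 0, -0.003], "yaw": 0, "claw": -1}
    - {"linear": [0, 0, 0], "yaw": 0, "claw": -1}

```text
time: 3.65
ee_pos: [0.5946, 0.0836, 0.023]
orientation: [-0.509, 0.49, -0.49, 0.51]
contact_force: [-1.7, 1.0, 7.6]
opening: 0.0005
```

Request:
arm_command:
  moves:
    - {"linear": [0, 0, -0.003], "yaw": 0, "claw": -1}
    - {"linear": [0, 0, 0], "yaw": 0, "claw": -1}

```text
time: 3.82
ee_pos: [0.5946, 0.0836, 0.0228]
orientation: [-0.509, 0.491, -0.49, 0.51]
contact_force: [-3.2, 1.0, 13.1]
opening: 0.0002
```

Request:
arm_command:
  moves:
    - {"linear": [0, 0, 0.05], "yaw": 0, "claw": -1}
    - {"linear": [0, 0, 0.09], "yaw": 0, "claw": -1}
    - {"linear": [0, 0, 0.09], "yaw": 0, "claw": -1}
    - {"linear": [0, 0, 0.09], "yaw": 0, "claw": -1}
    - {"linear": [0, 0, 0.09], "yaw": 0, "claw": 1}

```text
time: 4.23
ee_pos: [0.5931, 0.0828, 0.1857]
orientation: [0.51, -0.491, 0.49, -0.508]
contact_force: [0.7, 0.4, 0.1]
opening: 0.0107
```

Request:
arm_command:
  moves:
    - {"linear": [-0.042, -0.069, 0], "yaw": -0.22, "claw": 1}
    - {"linear": [-0.042, -0.069, 0], "yaw": -0.22, "claw": 1}
    - {"linear": [-0.042, -0.069, 0], "yaw": -0.22, "claw": 1}
    - {"linear": [-0.042, -0.069, 0], "yaw": -0.22, "claw": 1}
    - {"linear": [-0.042, -0.069, 0], "yaw": -0.22, "claw": 1}
    - {"linear": [-0.042, -0.069, 0], "yaw": -0.22, "claw": 1}
    - {"linear": [-0.042, -0.069, 0], "yaw": -0.22, "claw": 1}
    - {"linear": [-0.042, -0.069, 0], "yaw": -0.22, "claw": 1}
    - {"linear": [-0.042, -0.069, 0], "yaw": -0.22, "claw": 1}
    - {"linear": [-0.042, -0.069, 0], "yaw": -0.22, "claw": 1}

```text
time: 5.07
ee_pos: [0.4243, -0.1935, 0.1845]
orientation: [-0.177, 0.685, -0.684, 0.175]
contact_force: [1.4, -0.4, 0.2]
opening: 0.0857
```

Request:
arm_command:
  moves:
    - {"linear": [0, 0, 0], "yaw": 0, "claw": 1}
    - {"linear": [0, 0, 0], "yaw": 0, "claw": 1}
    - {"linear": [0, 0, 0], "yaw": 0, "claw": 1}
    - {"linear": [0, 0, 0], "yaw": 0, "claw": 1}

```text
time: 5.4
ee_pos: [0.4267, -0.1912, 0.1845]
orientation: [-0.179, 0.685, -0.684, 0.179]
contact_force: [0.3, 0.3, 0.1]
opening: 0.0856
```

```bash
cat > st.py <<'E'
from h import *
s=readout.state();m=R.from_quat(s['orientation']).as_matrix()
print(round(s['time'],2),'pos',s['ee_pos'].round(4),'jaw',np.degrees(np.arctan2(m[1,2],m[0,2])).round(2),'F',s['contact_force'].round(1),'M',s['ft_torque'].round(2),'open',round(s['opening'],4),'tool y z-comp',m[:,1].round(3))
E
python3 - <<'E'
exec(open('st.py').read())
im,D=grab_frame('top');save('top2.png',im)
P=cloud(get_calibration('top'),D.astype(float))
p=P[50:230,130:290].reshape(-1,3)
for y in np.arange(.05,.22,.01):
    m=(abs(P[...,1]-y)<.004)&(abs(P[...,0]-.59)<.03)&(P[...,2]<.06)
    print(round(y,3),np.median(P[m][:,2]).round(4),end='; ')
E
```

```text
5.4 pos [ 0.4267 -0.1912  0.1845] jaw -60.68 F [0.3 0.3 0.1] M [-0.04  0.03 -0.05] open 0.0856 tool y z-comp [-0.001  0.001 -1.   ]
0.05 0.0155; 0.06 0.0154; 0.07 0.0236; 0.08 0.0236; 0.09 0.0235; 0.1 0.0239; 0.11 0.024; 0.12 0.024; 0.13 0.0236; 0.14 0.0236; 0.15 0.0235; 0.16 0.0234; 0.17 0.0232; 0.18 0.0238; 0.19 0.0233; 0.2 0.0236; 0.21 0.0243;
```

View pics/top2.png

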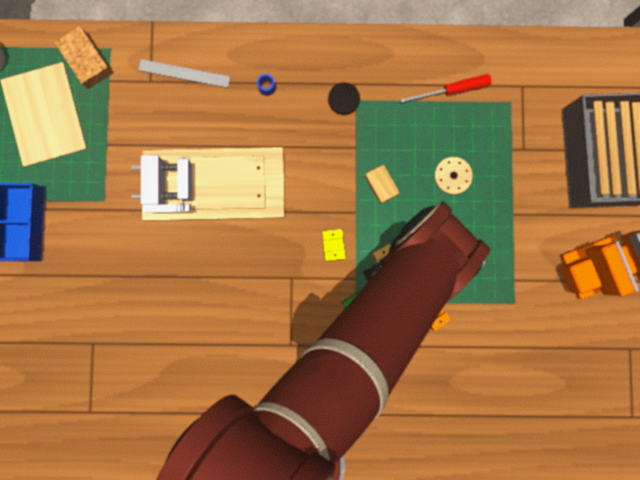

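The plate stays level after release (uniform 23.5 mm), and the hand is above the block near (390,258). Descending.

Request:
arm_command:
  moves:
    - {"linear": [0, -0.008, -0.09], "yaw": 0, "claw": 1}
    - {"linear": [0, 0, -0.09], "yaw": 0, "claw": 1}
    - {"linear": [0, 0, -0.09], "yaw": 0, "claw": 1}
    - {"linear": [0, 0, 0], "yaw": 0, "claw": 1}
    - {"linear": [0, 0, 0], "yaw": 0, "claw": 1}

```text
time: 5.87
ee_pos: [0.4257, -0.1946, 0.0759]
orientation: [-0.18, 0.685, -0.683, 0.177]
contact_force: [-0.4, -0.2, 0.7]
opening: 0.0853
```

Run:
```python
exec(open('st.py').read())
im,D=grab_frame('scene');save('scene2.png',cv2.resize(im[150:300,150:350],None,fx=4,fy=4,interpolation=cv2.INTER_CUBIC))
```

```text
5.87 pos [ 0.4257 -0.1946  0.0759] jaw -60.77 F [-0.4 -0.2  0.7] M [ 0.04 -0.05  0.  ] open 0.0853 tool y z-comp [-0.004  0.002 -1.   ]
```

View pics/scene2.png

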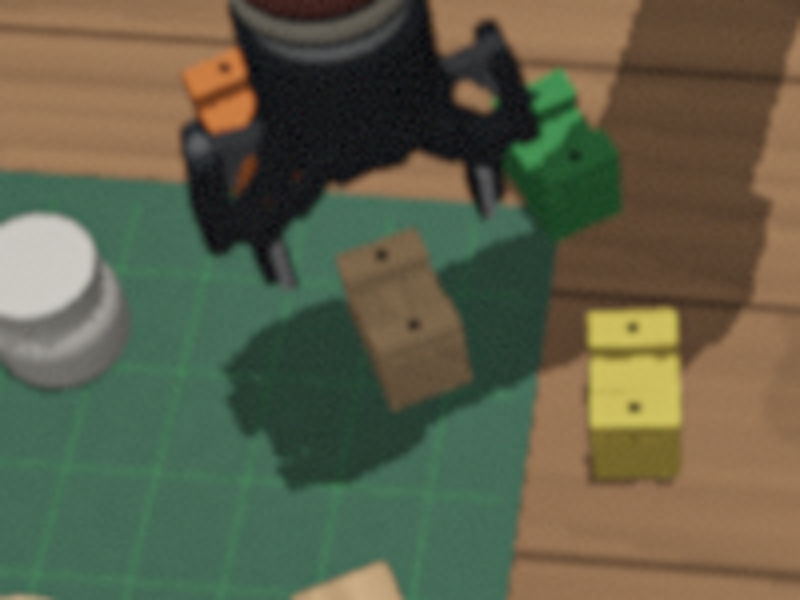

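The open fingers straddle the block at crop (280,265) and (487,190). They are clear of the green, orange and tub.

Request:
arm_command:
  moves:
    - {"linear": [0, 0, -0.07], "yaw": 0, "claw": 1}
    - {"linear": [0, 0, -0.06], "yaw": 0, "claw": 1}
    - {"linear": [0, 0, -0.03], "yaw": 0, "claw": 1}
    - {"linear": [0, 0, -0.01], "yaw": 0, "claw": 1}
    - {"linear": [0, 0, 0], "yaw": 0, "claw": 1}
    - {"linear": [0, 0, 0], "yaw": 0, "claw": 1}

```text
time: 6.42
ee_pos: [0.4278, -0.1964, 0.0106]
orientation: [0.177, -0.684, 0.685, -0.179]
contact_force: [-0.3, 0.8, 0.2]
opening: 0.0851
```

```bash
python3 st.py
```

```text
6.42 pos [ 0.4278 -0.1964  0.0106] jaw -60.83 F [-0.3  0.8  0.2] M [0.01 0.04 0.02] open 0.0851 tool y z-comp [ 0.003 -0.001 -1.   ]
```

Request:
arm_command:
  moves:
    - {"linear": [-0.002, 0.004, -0.01], "yaw": 0, "claw": 1}
    - {"linear": [0, 0, 0], "yaw": 0, "claw": 1}
    - {"linear": [0, 0, 0], "yaw": 0, "claw": -1}
    - {"linear": [0, 0, 0], "yaw": 0, "claw": -1}
    - {"linear": [0, 0, 0], "yaw": 0, "claw": -1}
    - {"linear": [0, 0, 0], "yaw": 0, "claw": -1}
    - {"linear": [0, 0, 0], "yaw": 0, "claw": -1}
    - {"linear": [0, 0, 0], "yaw": 0, "claw": -1}
    - {"linear": [0, 0, 0], "yaw": 0, "claw": -1}
    - {"linear": [0, 0, 0], "yaw": 0, "claw": -1}
  force: 60

```text
time: 7.25
ee_pos: [0.4257, -0.1943, 0.0052]
orientation: [0.178, -0.684, 0.684, -0.178]
contact_force: [-0.7, 0.1, 5.5]
opening: 0.0392
```

```bash
python3 st.py
```

```text
7.25 pos [ 0.4257 -0.1943  0.0052] jaw -60.85 F [-0.7  0.1  5.5] M [ 0.05  0.06 -0.05] open 0.0392 tool y z-comp [ 0.001 -0.    -1.   ]
```

Request:
arm_command:
  moves:
    - {"linear": [0, 0, 0.03], "yaw": 0, "claw": -1}
    - {"linear": [0, 0, 0.06], "yaw": 0, "claw": -1}
    - {"linear": [0, 0, 0.09], "yaw": 0, "claw": -1}
    - {"linear": [0, 0, 0.09], "yaw": 0, "claw": -1}
    - {"linear": [0, 0, 0.06], "yaw": 0, "claw": -1}
    - {"linear": [0, 0, 0], "yaw": 0, "claw": -1}

```text
time: 7.75
ee_pos: [0.4279, -0.1957, 0.1407]
orientation: [0.176, -0.682, 0.686, -0.18]
contact_force: [0.7, -0.2, -0.8]
opening: 0.0392
```

Run:
```python
exec(open('st.py').read())
im,D=grab_frame('scene');save('scene3.png',cv2.resize(im[130:280,130:330],None,fx=4,fy=4,interpolation=cv2.INTER_CUBIC))
```

```text
7.75 pos [ 0.4279 -0.1957  0.1407] jaw -60.84 F [ 0.7 -0.2 -0.8] M [-0.08  0.    0.01] open 0.0392 tool y z-comp [ 0.008 -0.003 -1.   ]
```

View pics/scene3.png

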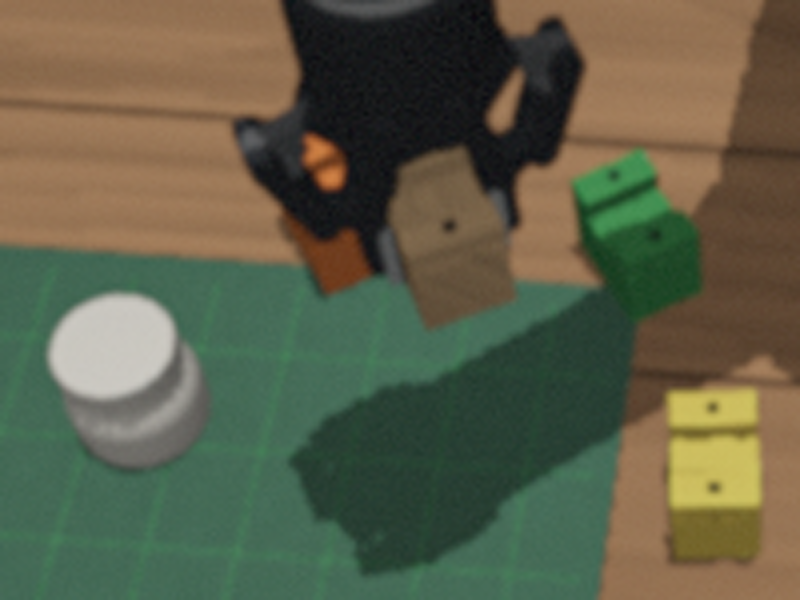

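The block hangs upright in the grip at crop (450,240). Moving it over the plate.

Request:
arm_command:
  moves:
    - {"linear": [0.037, 0.08, 0], "yaw": 0.2, "claw": -1}
    - {"linear": [0.037, 0.08, 0], "yaw": 0.2, "claw": -1}
    - {"linear": [0.037, 0.08, 0], "yaw": 0.2, "claw": -1}
    - {"linear": [0.037, 0.08, 0], "yaw": 0.2, "claw": -1}
    - {"linear": [0.037, 0.08, 0], "yaw": 0.2, "claw": -1}
    - {"linear": [0.037, 0.08, 0], "yaw": 0.2, "claw": -1}
    - {"linear": [0.037, 0.08, 0], "yaw": 0.2, "claw": -1}
    - {"linear": [0.037, 0.08, 0], "yaw": 0.2, "claw": -1}
    - {"linear": [0.037, 0.08, 0], "yaw": 0.2, "claw": -1}
    - {"linear": [0.037, 0.07, 0], "yaw": 0.2, "claw": -1}

```text
time: 8.63
ee_pos: [0.5724, 0.1249, 0.1345]
orientation: [-0.487, 0.515, -0.512, 0.485]
contact_force: [1.3, 0.6, -1.8]
opening: 0.0393
```

Request:
arm_command:
  moves:
    - {"linear": [0.03, 0.02, 0], "yaw": 0.19, "claw": -1}
    - {"linear": [0, 0, 0], "yaw": 0, "claw": -1}
    - {"linear": [0, 0, 0], "yaw": 0, "claw": -1}
    - {"linear": [0, 0, 0], "yaw": 0, "claw": -1}
    - {"linear": [0, 0, 0], "yaw": 0, "claw": -1}
    - {"linear": [0, 0, 0], "yaw": 0, "claw": -1}

```text
time: 9.13
ee_pos: [0.5848, 0.1283, 0.1366]
orientation: [0.508, -0.493, 0.492, -0.507]
contact_force: [1.1, -0.8, 0.2]
opening: 0.0394
```

```bash
python3 st.py
```

```text
9.13 pos [0.5848 0.1283 0.1366] jaw 1.73 F [ 1.1 -0.8  0.2] M [ 0.04  0.05 -0.03] open 0.0394 tool y z-comp [-0.001 -0.001 -1.   ]
```

Request:
arm_command:
  moves:
    - {"linear": [0.013, 0.04, -0.05], "yaw": 0.01, "claw": -1}
    - {"linear": [0, 0, -0.08], "yaw": 0, "claw": -1}
    - {"linear": [0, 0, -0.08], "yaw": 0, "claw": -1}
    - {"linear": [0, 0, -0.035], "yaw": 0, "claw": -1}
    - {"linear": [0, 0, 0], "yaw": 0, "claw": -1}
    - {"linear": [0, 0, 0], "yaw": 0, "claw": -1}
    - {"linear": [0, 0, 0], "yaw": 0, "claw": -1}

```text
time: 9.72
ee_pos: [0.592, 0.1455, 0.0404]
orientation: [-0.508, 0.49, -0.491, 0.51]
contact_force: [0.5, -0.3, 0.0]
opening: 0.0393
```

Run:
```python
exec(open('st.py').read())
im,D=grab_frame('scene');save('scene4.png',cv2.resize(im[230:400,350:570],None,fx=3.5,fy=3.5,interpolation=cv2.INTER_CUBIC))
np.savez('s4.npz',im=im,D=D)
```

```text
9.72 pos [0.592  0.1455 0.0404] jaw 2.12 F [ 0.5 -0.3  0. ] M [ 0.03 -0.05 -0.03] open 0.0393 tool y z-comp [ 0.003  0.    -1.   ]
```

View pics/scene4.png

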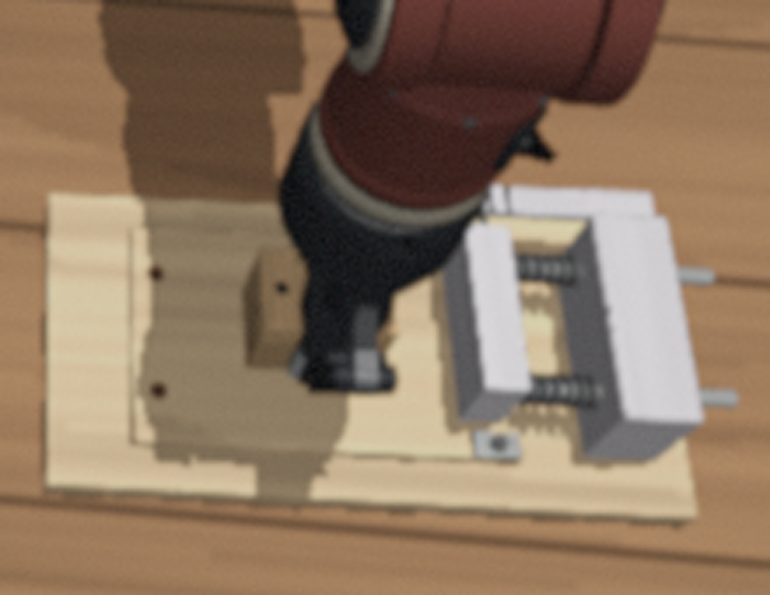

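The block is upright over the plate, its rear end face at crop (250,310). The pointer at (487,205) is partly hidden by the wrist. Lowering gently.

Request:
arm_command:
  moves:
    - {"linear": [0, 0, -0.015], "yaw": 0, "claw": -1}
    - {"linear": [0, 0, -0.01], "yaw": 0, "claw": -1}
    - {"linear": [0, 0, 0], "yaw": 0, "claw": -1}
    - {"linear": [0, 0, 0], "yaw": 0, "claw": -1}

```text
time: 10.1
ee_pos: [0.5906, 0.1459, 0.0288]
orientation: [0.51, -0.491, 0.49, -0.509]
contact_force: [-0.5, -0.2, -1.0]
opening: 0.0393
```

Request:
arm_command:
  moves:
    - {"linear": [0, 0, -0.004], "yaw": 0, "claw": -1}
    - {"linear": [0, 0, 0], "yaw": 0, "claw": -1}
    - {"linear": [0, 0, 0], "yaw": 0, "claw": -1}

```text
time: 10.35
ee_pos: [0.591, 0.1459, 0.0282]
orientation: [-0.509, 0.49, -0.49, 0.51]
contact_force: [-1.3, -0.1, 5.4]
opening: 0.0395
```

Request:
arm_command:
  moves:
    - {"linear": [0, 0.01, 0.0015], "yaw": 0, "claw": -1}
    - {"linear": [-0.001, 0.02, 0], "yaw": 0, "claw": -1}
    - {"linear": [-0.001, 0.02, 0], "yaw": 0, "claw": -1}
    - {"linear": [-0.001, 0.02, 0], "yaw": 0, "claw": -1}
    - {"linear": [0, 0.005, 0], "yaw": 0, "claw": -1}
    - {"linear": [0, 0, 0], "yaw": 0, "claw": -1}
    - {"linear": [0, 0, 0], "yaw": 0, "claw": -1}

```text
time: 10.93
ee_pos: [0.5899, 0.1782, 0.0283]
orientation: [-0.509, 0.49, -0.49, 0.511]
contact_force: [-0.1, 2.4, 4.6]
opening: 0.0396
```

Run:
```python
exec(open('st.py').read())
for n in('scene','top'):
    im,D=grab_frame(n);np.savez(n+'5.npz',im=im,D=D)
    c=im[230:400,350:570] if n=='scene' else im[130:230,120:300]
    save(n+'5.png',cv2.resize(c,None,fx=3.5,fy=3.5,interpolation=cv2.INTER_CUBIC))
```

```text
10.93 pos [0.5899 0.1782 0.0283] jaw 2.27 F [-0.1  2.4  4.6] M [ 0.37 -0.01  0.06] open 0.0396 tool y z-comp [ 0.001  0.003 -1.   ]
```

View pics/scene5.png

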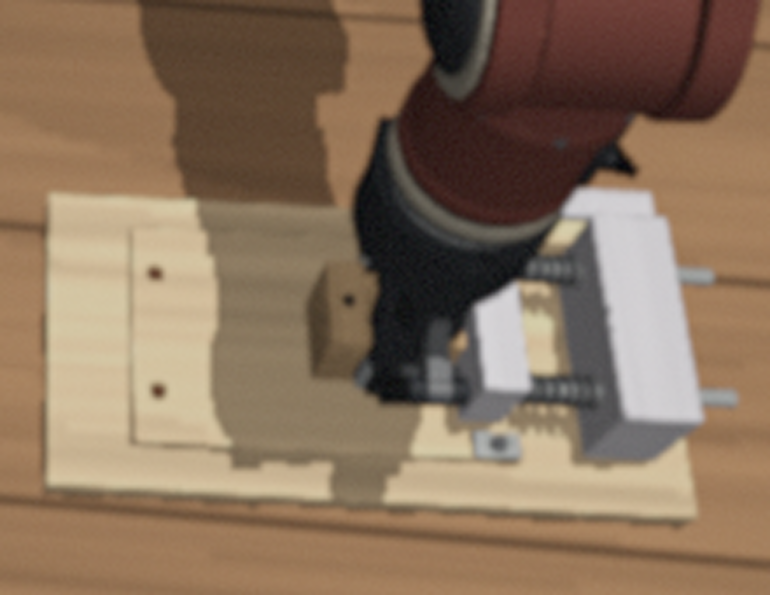

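View pics/top5.png

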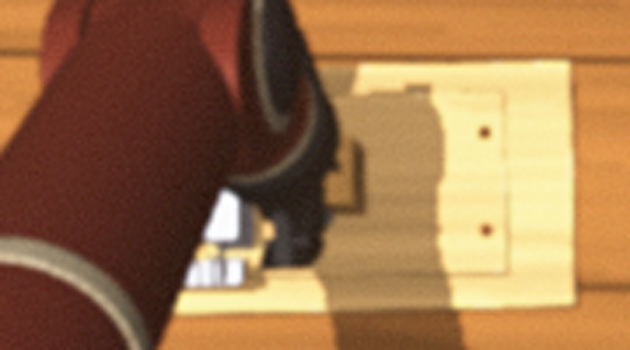

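In both views the block is upright, with its front a few mm short of the fence. The pointer scale is visible in top at crop (225,272). Approaching in small steps.

Request:
arm_command:
  moves:
    - {"linear": [0, 0.005, 0.0015], "yaw": 0, "claw": -1}
    - {"linear": [0, 0.005, 0], "yaw": 0, "claw": -1}
    - {"linear": [0, 0.003, 0], "yaw": 0, "claw": -1}
    - {"linear": [0, 0, 0], "yaw": 0, "claw": -1}
    - {"linear": [0, 0, 0], "yaw": 0, "claw": -1}

```text
time: 11.45
ee_pos: [0.5894, 0.18, 0.0283]
orientation: [0.51, -0.491, 0.491, -0.509]
contact_force: [0.3, -1.9, 2.8]
opening: 0.0393
```

```bash
python3 st.py
```

```text
11.45 pos [0.5894 0.18   0.0283] jaw 2.13 F [ 0.3 -1.9  2.8] M [-0.29 -0.02  0.04] open 0.0393 tool y z-comp [-0.001 -0.001 -1.   ]
```

Request:
arm_command:
  moves:
    - {"linear": [0, 0.004, 0], "yaw": 0, "claw": -1}
    - {"linear": [0, 0.004, 0], "yaw": 0, "claw": -1}
    - {"linear": [0, 0, 0], "yaw": 0, "claw": -1}
    - {"linear": [0, 0, 0], "yaw": 0, "claw": -1}

```text
time: 11.78
ee_pos: [0.5894, 0.1846, 0.0283]
orientation: [0.51, -0.49, 0.49, -0.509]
contact_force: [-0.1, -0.7, 2.0]
opening: 0.039
```

```bash
python3 st.py
```

```text
11.78 pos [0.5894 0.1846 0.0283] jaw 2.2 F [-0.1 -0.7  2. ] M [-0.22 -0.09 -0.08] open 0.039 tool y z-comp [-0.  0. -1.]
```

Request:
arm_command:
  moves:
    - {"linear": [0, 0.004, 0], "yaw": 0, "claw": -1}
    - {"linear": [0, 0.004, 0], "yaw": 0, "claw": -1}
    - {"linear": [0, 0, 0], "yaw": 0, "claw": -1}
    - {"linear": [0, 0, 0], "yaw": 0, "claw": -1}

```text
time: 12.12
ee_pos: [0.5893, 0.1869, 0.0283]
orientation: [0.51, -0.491, 0.49, -0.509]
contact_force: [0.3, -2.4, 2.2]
opening: 0.0391
```

Run:
```python
exec(open('st.py').read())
for n in('scene','top'):
    im,D=grab_frame(n);np.savez(n+'6.npz',im=im,D=D)
    c=im[230:400,350:570] if n=='scene' else im[180:230,150:230]
    save(n+'6.png',cv2.resize(c,None,fx=3.5 if n=='scene' else 8,fy=3.5 if n=='scene' else 8,interpolation=cv2.INTER_CUBIC))
exec(open('st.py').read())
```

```text
12.12 pos [0.5893 0.1869 0.0283] jaw 2.16 F [ 0.3 -2.4  2.2] M [-0.58  0.06 -0.07] open 0.0391 tool y z-comp [-0.001 -0.001 -1.   ]
12.22 pos [0.5893 0.1869 0.0283] jaw 2.15 F [-0.6 -3.7  1.7] M [-0.69  0.11 -0.03] open 0.0392 tool y z-comp [-0.001 -0.001 -1.   ]
```

View pics/scene6.png

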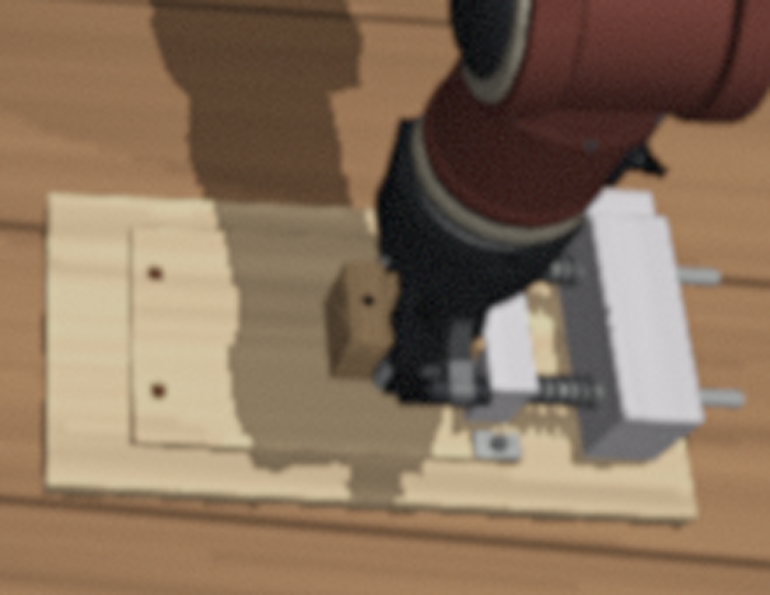

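View pics/top6.png

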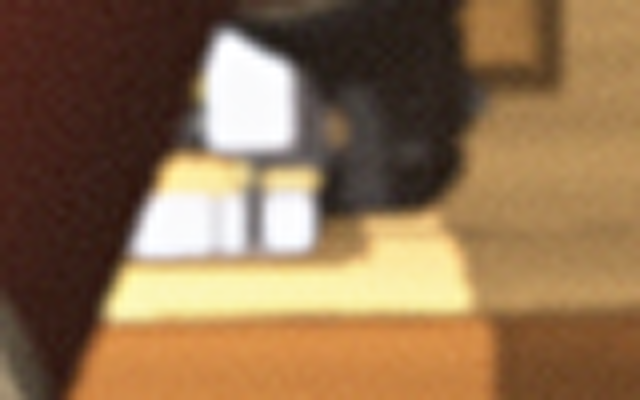

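The fence has moved about 3.5 mm: its corner went from (530,385) to (537,385), and Fy is 3.7 N, which agrees. The pointer in the top crop at (253,220) is just before the first mark. Continuing.

Request:
arm_command:
  moves:
    - {"linear": [0, 0.004, 0], "yaw": 0, "claw": -1}
    - {"linear": [-0.001, 0.004, 0], "yaw": 0, "claw": -1}
    - {"linear": [0, 0.004, 0], "yaw": 0, "claw": -1}
    - {"linear": [0, 0, 0], "yaw": 0, "claw": -1}
    - {"linear": [0, 0, 0], "yaw": 0, "claw": -1}

```text
time: 12.63
ee_pos: [0.5891, 0.1903, 0.0283]
orientation: [0.51, -0.49, 0.491, -0.508]
contact_force: [-0.5, -5.9, 2.4]
opening: 0.0393
```

```bash
python3 st.py
```

```text
12.63 pos [0.5891 0.1903 0.0283] jaw 2.09 F [-0.5 -5.9  2.4] M [-1.04  0.07 -0.03] open 0.0393 tool y z-comp [-0.001 -0.002 -1.   ]
```

Request:
arm_command:
  moves:
    - {"linear": [0, 0.004, 0], "yaw": 0, "claw": -1}
    - {"linear": [0, 0.004, 0], "yaw": 0, "claw": -1}
    - {"linear": [0, 0.003, 0], "yaw": 0, "claw": -1}
    - {"linear": [0, 0, 0], "yaw": 0, "claw": -1}
    - {"linear": [0, 0, 0], "yaw": 0, "claw": -1}
    - {"linear": [0, 0, 0], "yaw": 0, "claw": -1}
    - {"linear": [0, 0, 0], "yaw": 0, "claw": -1}

```text
time: 13.22
ee_pos: [0.589, 0.1926, 0.0284]
orientation: [0.51, -0.49, 0.492, -0.507]
contact_force: [-0.7, -8.8, 2.0]
opening: 0.0391
```

Run:
```python
exec(open('st.py').read())
for n in('scene','top'):
    im,D=grab_frame(n);np.savez(n+'7.npz',im=im,D=D)
    c=im[230:400,350:570] if n=='scene' else im[160:230,150:250]
    save(n+'7.png',cv2.resize(c,None,fx=3.5 if n=='scene' else 8,fy=3.5 if n=='scene' else 8,interpolation=cv2.INTER_CUBIC))
exec(open('st.py').read())
P=cloud(get_calibration('scene'),np.load('scene7.npz')['D'].astype(float))
for y in np.arange(.06,.12,.01):
    m=(abs(P[...,1]-y)<.004)&(abs(P[...,0]-.59)<.03)&(P[...,2]<.06)
    print(round(y,3),np.median(P[m][:,2]).round(4),end='; ')
```

```text
13.22 pos [0.589  0.1926 0.0284] jaw 2.01 F [-0.7 -8.8  2. ] M [-1.5   0.14 -0.11] open 0.0391 tool y z-comp [-0.001 -0.005 -1.   ]
13.32 pos [0.589  0.1926 0.0284] jaw 2.01 F [-1.  -8.4  2.1] M [-1.44  0.14 -0.07] open 0.0392 tool y z-comp [-0.001 -0.005 -1.   ]
0.06 0.015; 0.07 0.0226; 0.08 0.0227; 0.09 0.023; 0.1 0.0228; 0.11 0.0228;
```

View pics/scene7.png

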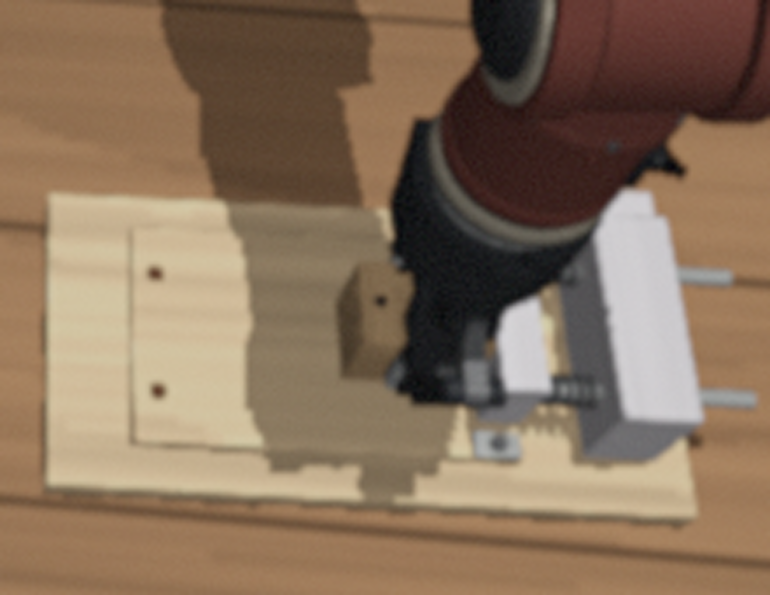

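View pics/top7.png

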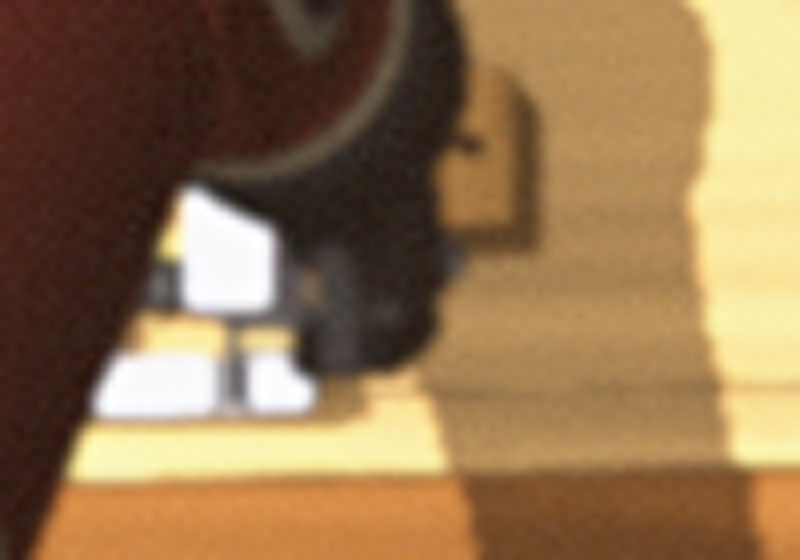

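```bash
python3 - <<'E'
from h import *
c=get_calibration('top')
for n in('top0','top6','top7'):
    g=cv2.cvtColor(np.load(n+'.npz')['im'],cv2.COLOR_RGB2GRAY)
    for r in(202,204,206,208,210): print(n,r,g[r,160:195])
for x in(.040,.046,.054):
    pass
J=np.array([.5893,.174]);ex=np.array([-.034,.9994]);ey=np.array([-.9994,-.034])
K=np.array(c['K']);Rm=R.from_quat(c['orientation']).as_matrix()
def proj(p):
    q=Rm.T@(p-c['origin']);q=q*[1,-1,-1];return (K@q)[:2]/q[2]
for x in(.040,.046,.050,.054,.056,.064,.105):
    p=J+ex*x+ey*.058;print(x,proj(np.array([*p,.066])).round(1))
a=[np.load(f'scene{k}.npz')['im'] for k in(0,6,7)]
for im in a:
    g=cv2.cvtColor(im,cv2.COLOR_RGB2GRAY); print('rod',g[343,545:570],'fence',g[335,485:515])
E
python3 - <<'E'
import sys;sys.path.insert(0,'.')
E
```

```text
top0 202 [ 70  71  76  76  80 100 115 140 178 202 208 212 214 210 213 212 211 210
 210 207 203 184 149 126 154 185 194 192 190 170 163 188 206 213 215]
top0 204 [146 145 147 151 153 162 169 189 210 224 226 226 225 225 225 220 207 205
 210 198 172 156 132 115 142 180 205 204 184 147 135 172 201 205 206]
top0 206 [236 234 235 235 236 235 236 235 237 236 236 236 236 235 237 231 204 204
 227 216 184 176 169 129 137 202 235 236 198 131 104 122 141 140 152]
top0 208 [237 237 236 238 237 237 237 237 237 236 236 237 238 238 239 232 208 207
 228 221 186 186 176 134 146 208 238 239 202 133  97 104 108 108 119]
top0 210 [236 238 237 235 236 236 236 236 237 235 236 235 235 232 231 222 195 195
 216 207 179 171 168 149 167 202 217 210 180 127 112 115 113 116 114]
top6 202 [ 44  38  34  36  37  36  30  34  43 106 191 231 235 234 234 232 233 230
 222 214 199 159 154 193 217 223 223 221 207 158  90  42  42  59  68]
top6 204 [ 41  32  37  35  37  36  27  44 113 189 238 245 245 244 243 241 230 229
 233 223 179 122 135 195 230 234 236 233 195 118  50  37  48  62  66]
top6 206 [ 37  37  40  32  40  29  4
[... 1325 characters left out ...]
9 189 188 185 172 155 145 145 146 145 146 146 149 148 146 137 126 120
 119 119 118 117 120 118 117] fence [ 76  81 114 163 190 197 197 196 194 193 193 194 192 192 192 187 174 172
 177 177 177 178 176 161 130 110 108  99  85  76]
rod [204 205 203 199 186 168 160 159 160 161 159 160 162 161 160 161 157 148
 136 131 131 130 130 130 130] fence [ 88  72  76  96 139 184 206 211 211 209 208 207 208 207 206 206 208 205
 194 188 190 192 190 176 143 124 118 110  96  84]
rod [202 204 202 198 185 168 160 159 158 158 159 159 159 161 161 160 159 159
 160 157 152 140 131 129 130] fence [123 126 123 115  93  75  75 107 163 202 210 210 210 209 207 206 207 206
 205 206 203 197 188 173 143 122 118 110  93  85]
```

The top-view pointer is at column 178.9, between the marks at 180.5 and 176.5. It started at 183.3, so travel is about 9 mm, which agrees with 8.6 N. A small nudge will bring it to 10.

Request:
arm_command:
  moves:
    - {"linear": [0, 0.003, 0], "yaw": 0, "claw": -1}
    - {"linear": [0, 0, 0], "yaw": 0, "claw": -1}
    - {"linear": [0, 0, 0], "yaw": 0, "claw": -1}
    - {"linear": [0, 0, 0], "yaw": 0, "claw": -1}
    - {"linear": [0, 0, 0], "yaw": 0, "claw": -1}
    - {"linear": [0, 0, 0], "yaw": 0, "claw": -1}
    - {"linear": [0, 0, 0], "yaw": 0, "claw": -1}
    - {"linear": [0, 0, 0], "yaw": 0, "claw": -1}

```text
time: 13.98
ee_pos: [0.589, 0.1932, 0.0284]
orientation: [0.51, -0.49, 0.492, -0.507]
contact_force: [-0.9, -8.7, 3.5]
opening: 0.0393
```

Run:
```python
exec(open('st.py').read())
im,D=grab_frame('top');g=cv2.cvtColor(im,cv2.COLOR_RGB2GRAY);print(g[207,160:195])
save('top8.png',im)
s,D2=grab_frame('scene');exec(open('st.py').read())
c=get_calibration('scene');P=cloud(c,D2.astype(float))
# block rear top edge: visible light-wood top points behind gripper
m=(P[...,2]>.066)&(P[...,2]<.080)&(P[...,1]>.14)&(P[...,1]<.185)&(P[...,0]>.55)&(P[...,0]<.63)
hsv=cv2.cvtColor(s,cv2.COLOR_RGB2HSV);m&=(hsv[...,1]>50)&(hsv[...,2]>70)
p=P[m];print(len(p),p.min(0).round(4),p.max(0).round(4),np.median(p[:,2]).round(4))
c4=s[290:345,435:480];save('blk8.png',cv2.resize(c4,None,fx=12,fy=10,interpolation=cv2.INTER_CUBIC))
save('scene8.png',s)
```

```text
13.98 pos [0.589  0.1932 0.0284] jaw 1.99 F [-0.9 -8.7  3.5] M [-1.65  0.25 -0.1 ] open 0.0393 tool y z-comp [-0.001 -0.006 -1.   ]
[ 31  75 155 236 252 252 250 249 250 249 250 249 250 250 251 250 230 161
 112 100 148 226 251 252 251 245 229 198 156 106  83  88  96  95 107]
14.08 pos [0.589  0.1932 0.0284] jaw 1.99 F [-2.6 -9.4  3. ] M [-1.63  0.12 -0.1 ] open 0.0391 tool y z-comp [-0.001 -0.006 -1.   ]Traceback (most recent call last):
  File "<stdin>", line 8, in <module>
cv2.error: OpenCV(4.12.0) :-1: error: (-5:Bad argument) in function 'cvtColor'
> Overload resolution failed:
>  - src is not a numpy array, neither a scalar
>  - Expected Ptr<cv::UMat> for argument 'src'
```

View pics/top8.png

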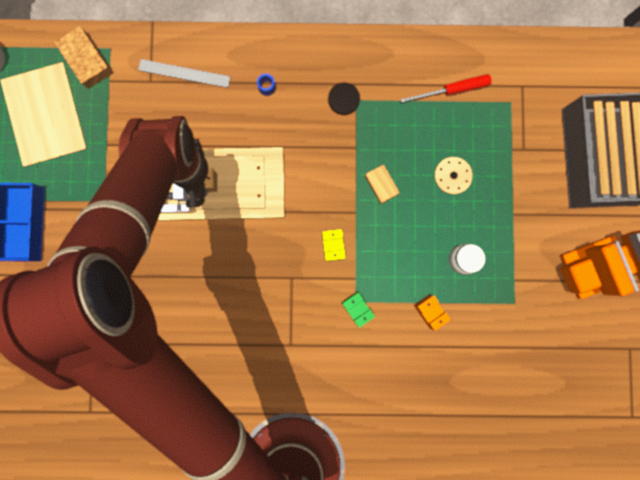

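Top view: offcut (382,184), tub (469,259) and disc (454,175) are unmoved, and the pointer is at column 178.6. One last look at the block itself.

```bash
python3 - <<'E'
from h import *
im,D=grab_frame('scene');P=cloud(get_calibration('scene'),D.astype(float));np.savez('s9.npz',im=im,D=D)
save('blk9.png',cv2.resize(im[290:355,430:515],None,fx=9,fy=9,interpolation=cv2.INTER_CUBIC))
hsv=cv2.cvtColor(im,cv2.COLOR_RGB2HSV)
m=(P[...,2]>.064)&(P[...,2]<.082)&(P[...,1]>.14)&(P[...,1]<.185)&(P[...,0]>.55)&(P[...,0]<.63)&(hsv[...,1]>60)&(hsv[...,2]>70)
p=P[m];print(len(p),p.min(0).round(4),p.max(0).round(4),np.median(p[:,2]).round(4))
A=np.c_[p[:,:2],np.ones(len(p))];print('slopes',np.linalg.lstsq(A,p[:,2],rcond=None)[0].round(3))
E
python3 st.py
```

```text
314 [0.5572 0.1635 0.0644] [0.611 0.183 0.077] 0.0725
slopes [-0.039  0.093  0.079]
14.13 pos [0.589  0.1931 0.0284] jaw 1.99 F [-1.  -9.2  2.6] M [-1.68  0.14 -0.03] open 0.0393 tool y z-comp [-0.001 -0.006 -1.   ]
```

View pics/blk9.png

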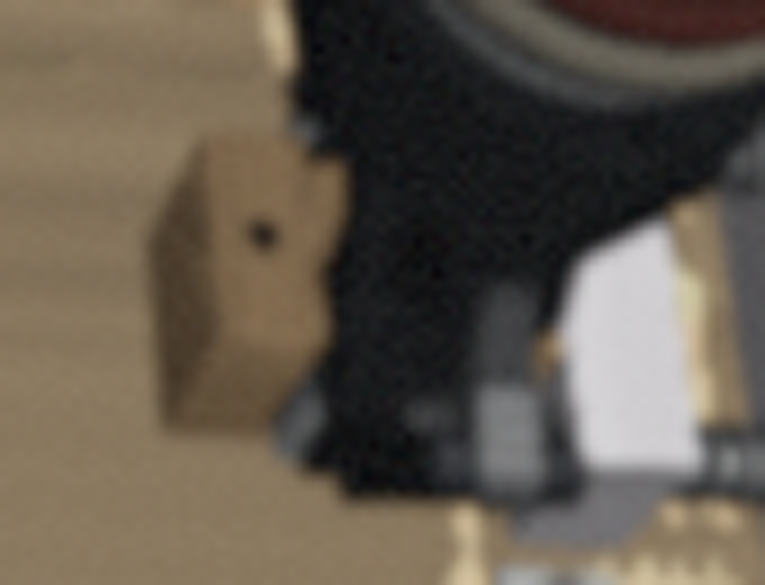

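The block stands upright on the plate (top at 72.5 mm, rear edge at crop (160,330)), with its front on the fence. Handing in.

```bash
python3 -c "
from h import *
order.hand_in()
exec(open('st.py').read())"
```

```text
the job is handed in; nothing more can be done
the job is handed in; nothing more can be done
```

I handed the job in at about 14 s, with the block gripped and still pushed against the fence at about 9 to 9.5 N. Hand-in gives no verdict.

- **Plate:** I pressed the raised end down until it hit a hard stop at 13 N. After release, the camera depth read an even 23 to 24 mm along its whole length, so it stayed level.
- **Block:** I gripped the plain wooden slotted block across its 40 mm width at 60 N and stood it on the plate, with one end face against the middle of the fence. Its top read 72.5 mm above the bench, against 73 mm expected. The gripper is about 0.05° from the jig's direction by my estimate, and within about 1 mm of its centre line.
- **Push:** the force sensor read 8.7 to 9.4 N over the last readings. The pointer sat near the middle of the two marks, at about 9.5 mm of travel, so the fence never came near its stop.
- **Other objects:** the offcut, tub, disc and coloured look-alikes were where they started in the last top view.

**Checks that disagreed or were incomplete:**
- A rough slope fit on the visible part of the block's top gave 0.04 to 0.09. I put that down to edge and slot pixels, because the tool itself was tilted only 0.006 rad.
- The gripper hid the contact between block and fence, so I judged it square from the gripper's angle and did not see it directly.

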